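Clear the incubator lid and hold it at the vent flag

ROBOT

A 6-joint arm with a two-finger parallel gripper is mounted at the origin on a cart in front of the work surface, level with it; the furniture and walls round the work are solid. World frame = base frame: x ahead of the robot, y to its left, z up, the work surface at z = 0. Lengths are in m, angles in degrees, forces in N, time in s.
With the tool pointing down it reaches from about 0.375 to 0.9 m from the base axis. Payload 3.1 kg.
Tool frame: the origin (TCP) lies on the centre line of the jaws, within the pads' length; the fingertips stand 22 mm ahead of it and the grasp point (between the pads) lies 3 mm ahead of it; z points along the fingers, y is the line along which they close (so a half turn about z gives the same grasp; the last joint's range is limited). The gripper opens to 87 mm and grips with 3 to 60 N. Pads are 19 mm wide; open, the fingers measure 117 mm over their backs; the gripper's body (75 mm by 190 mm) begins 51 mm behind the grasp point.
Start: joints at [65.117, 30.224, 82.088, -0, 67.689, -10.227], TCP at [0.158, 0.605, 0.245] pointing down, gripper open.
Joint ranges: [-176.69, 176.69], [-43.24, 126.21], [12.49, 139.97], [-82, 262], [0, 151.66], [-163.58, 163.58]. Speed limits (degrees/s): [159.86, 159.86, 180, 180, 180, 180].

INTERFACE

Orientations are given as a 3x3 rotation matrix whose columns are the frame's x, y, z axes.
In Python, from rig import * gives the robot as it stands.
- The arm moves only by the shell command python3 -m jog 'ROWS'. ROWS is text: rows parted by semicolons, each of 7 numbers parted by spaces: the shift along the tool's x, y, z in mm, then the turn, a rotation vector about the tool's x, y, z in rad, then the finger opening in mm, from 0 to 87. In form: tx ty tz ax ay az fingers; .... A call has 1 to 12 rows; each row shifts and turns the commanded pose from where the row before left it, along the tool's axes as they then stand; what a row does not reach is not made up. A row lasts 1/8 s, in which the tool goes at most 62.5 mm and 10.7 degrees, less where a joint would pass 70% of its speed; a pose out of reach is approached as far as the arm can. A call with a gripper value outside its range is refused whole. The fingers move at their own pace and stop on an object; the grip force is fixed at half the most. Time passes only in rows, so rows that do not move let the fingers close. It gives the time, the measured TCP pose, the force, the opening and the grip force at its end, in the units of the state.
- read_state(): the state, without advancing time (a new reading comes with each control period).
- capture(name): name is "side" or "top" or "wrist"; returns a dict with "color" (420x560x3 uint8, red, green, blue), "camera_matrix" (3x3 intrinsics, pixels), "R" (3x3) and "t" (3): a world point X has camera coordinates R X + t. Camera axes: x right, y down, z forward; pixel columns grow to the right and rows downward; lengths in m; the calibration is good to about 2 mm. A picture is of the moment at which its call begins. There is no depth.
- hand_in(): hands the job in; it is judged then, once.
Trained networks look in the newest picture that a camera, given by its name, has taken for a name from the list of things; names that differ only in an ending like _2 or _b are one class to them, and where a whole thing is asked for, a point or a joint stands for the part that bears it (a point fixed in the world has none). Each returns a list of dicts, best first, with "conf" (0 to 1); they miss things now and then, are a little off and sometimes report something else, mostly with a low value. They report only what shows in the picture. A call takes as long as a camera call. They do not tell look-alikes from the thing itself.
- find_in(camera, target): "at" ([x, y, z] in m, in world coordinates, good to about 4 mm: the middle of the surface that is visible of it).
- trace(camera, target): "pixels" (420x560 bool, what is visible of it).
- place_of(camera, target): "at" ([x, y, z] in m, in world coordinates, good to about 4 mm: a listed point, or the origin of a listed thing).
The state is a dict: "time_s": time; "joint_positions": joint angles; "qvel": joint speeds; "tau": joint torques, N m; "position": TCP position; "tcp_rot": TCP orientation; "force": force on the tool from outside, world axes, zero at the start; "moment": the same for the moment, N m; "opening": opening from 0.0 (shut) to 1.0 (fully open); "grasp_force": force on a finger pad.
Only numpy, scipy, OpenCV 4.12 (cv2) and the standard library are available. Lean on these libraries where they do the work, as an engineer would, in place of code of your own. Each camera call takes 0.05 s, during which the arm holds its last target. There are 200 camera calls.

TASK

Two slide boxes were left on the sprung lid of the white dry-block incubator. Stack them squarely on the white slide box on the worktop, first the blue one, then the yellow one on top of it. Then lift the lid until its red pointer is level with the green flag on the scale, and hold it there: the lid springs shut if let go, so finish while still holding it up, with the other things on the bench and the flag left as they are.

Things in the scene. Friction and masses are not known exactly. Their poses are not given: they have to be found in the camera images.
- dry_bath: White dry-block incubator, fixed: 190 mm deep (x; front with control panel faces -x, the robot) x 206 wide (y; +y is its left end), 90 high to the closed lid's flat top. Origin: centre of underside; stands at some yaw. Lid top covers x -85..+85, y -103..+103 mm in this frame. Scale arc with flag beside the left end at y 110..125 mm, up to 165 mm above the worktop.
- lid_hinge (a point): Middle of the lid's hinge axis, along the incubator's rear: in the incubator's frame at x = +80, y = 0, z = 72 mm. The axis is parallel to the incubator's y axis.
- bath_lid (a joint): Angle of the lid (0.30 kg) about its hinge, rad: 0 closed, grows as the front edge rises, to 1.2. A spring (0.45 N m/rad, already wound 0.8 rad when closed) and the weight pull it shut: about 3 to 5 N upward at the bar holds it.
- lid_bar (a point): Middle of the lid's handle, moves with the lid: horizontal round steel bar, 12 mm thick, 120 long, parallel to the incubator's y, before the lid, on two black arms 110 mm apart (12 wide). Closed, it is at x -130, y 0, z 81 mm in the incubator's frame: 210 mm before the hinge axis, 9 above it; 39 mm free between bar and lid edge, all free below. It may turn between the fingers as the lid rises.
- pointer (a point): Tip of the lid's red pointer pin (5 mm thick) at the lid's left end; moves with the lid on a radius of 115 mm about the hinge axis: closed, it is straight in front of the axis at the axis' height, at y = +118 mm in the incubator's frame.
- vent_flag (a joint): Angle at which the green flag is set on the scale, rad, counted as the lid's angle: pointer and flag meet when bath_lid equals vent_flag. Set differently each time, 0.40 to 0.70. A stiff clamp holds it; not to be moved.
- flag_mark (a point): The point on the green flag (6 mm thick, 40 mm long, radial) that the pointer's tip must meet, also 115 mm from the hinge axis and at y = +118 mm in the incubator's frame. Pointer and flag do not block one another.
- box_white: Closed slide box, white plastic with a blank white paper label on top and a small steel clip on one short end: 86 mm long (its x axis) x 50 mm wide (y) x 36 mm high, about 0.14 kg, loose. Origin: centre of its underside, z up. Stands on the worktop to the left of the incubator, among low tube racks up to 65 mm high: the foot of the column.
- box_blue: Closed slide box, blue plastic with a blank white paper label on top and a small steel clip on one short end: 86 mm long (its x axis) x 50 mm wide (y) x 36 mm high, about 0.14 kg, loose. Origin: centre of its underside, z up. At the start it lies on the closed lid, side by side with the yellow one, lengthwise front to back (either may be the left one), with about 40 mm between them.
- box_yellow: Closed slide box, yellow plastic with a blank white paper label on top and a small steel clip on one short end: 86 mm long (its x axis) x 50 mm wide (y) x 36 mm high, about 0.14 kg, loose. Origin: centre of its underside, z up. At the start it lies on the closed lid beside the blue one.
- rack_neon: Bystander: yellow-green tube rack, 42 x 112 x 40 mm, loose, stands behind and to the left of the white box. Origin: centre of its underside. Leave it alone.
- vial_white: Bystander: small clear vial with a white cap, 31 mm across, 63 mm high, loose, stands in front of the white box, near the worktop's front edge. Origin: centre of its underside. Leave it alone.
- conical_b: Bystander: conical tube with a blue cap, 35 x 112 x 35 mm, lies loose on the worktop in front of the incubator. Origin: centre of its underside. Leave it alone.
Mind the look-alikes: they are no part of the job. There is more than one size of the box_yellow; the one meant has the size given above.

How it is judged (in metres and radians):
On the way, in this order (a step that is already met when the one before it is completed fails the run):
1. the blue box stands squarely on the white box, let go (x of box_blue in the frame of box_white between -0.01 and 0.01 m and y of box_blue in the frame of box_white between -0.01 and 0.01 m and z of box_blue in the frame of box_white between 0.031 and 0.041 m and angle between the x axis of box_blue and the x axis of box_white, either way round below 0.17 rad and contact force between the fingers and box_blue below 0.1 N and linear speed of box_blue below 0.03 m/s), for 0.2 s.
2. the yellow box stands squarely on the blue box, let go (x of box_yellow in the frame of box_blue between -0.01 and 0.01 m and y of box_yellow in the frame of box_blue between -0.01 and 0.01 m and z of box_yellow in the frame of box_blue between 0.031 and 0.041 m and angle between the x axis of box_yellow and the x axis of box_blue, either way round below 0.17 rad and contact force between the fingers and box_yellow below 0.1 N and linear speed of box_yellow below 0.03 m/s), for 0.2 s.
3. the lid is held with its pointer at the flag (distance between pointer and flag_mark below 0.008 m and contact force between the fingers and dry_bath above 1 N and velocity of joint bath_lid between -0.06 and 0.06 rad/s), for 0.5 s.
At the end, for the whole second after the job is handed in: Fingers still hold the lid (over 1 N), at rest, red pointer within 8 mm of the green flag's mark; white box flat on the worktop, blue on it, yellow on blue, let go, each within 10 mm of the centre of the box below along its length and width and within 0.17 rad of parallel (all of step 1 and all of step 2 and all of step 3 and height (world z) of box_white below 0.005 m and angle between box_white's own z axis and vertical below 0.06 rad); the arm keeps its last pose, push and grip.
It fails at once if a bystander was moved by more than 30 mm (distance of any of rack_neon, vial_white, conical_b from where it was at the start of the episode above 0.03 m).
It fails at once if the green flag was shifted by more than 6 mm (distance of flag_mark from where it was at the start of the episode above 0.006 m).
It fails at once if the lid was raised while a box still lay on it (value of joint bath_lid above 0.12 rad and contact force between any of box_blue, box_yellow and dry_bath above 0.1 N).
It also fails if it takes over 69 s, if anything falls off the work surface, if the arm or the gripper's body presses on something with over 40 N, if the wrist force passes 120 N, or if a joint passes its speed limit or range.

## Working session

There is one attempt and no reset: what is moved stays moved. The work goes in short steps, Python scripts to look and compute and a shell command to move; the robot and the scene stay as the last step left them, time stands still between calls to the robot, and variables do not carry over. Pictures are saved under pics/ and viewed, at most 10 in all, crops included, and the job is handed in when it is done.

```bash
ls; mkdir -p pics; cat > h.py <<'E'
from rig import *
import numpy as np, cv2
np.set_printoptions(precision=4,suppress=True)
def ray(c,uv,z):
    K,R,t=map(np.array,(c["camera_matrix"],c["R"],c["t"]))
    o=-R.T@t; d=R.T@np.linalg.inv(K)@np.array([uv[0],uv[1],1.])
    return o+d*(z-o[2])/d[2]
def proj(c,X):
    K,R,t=map(np.array,(c["camera_matrix"],c["R"],c["t"]))
    p=K@(R@np.array(X)+t); return p[:2]/p[2]
def save(c,n): cv2.imwrite("pics/"+n,c["color"][...,::-1])
E
python3 - <<'E'
from h import *
s=read_state(); print(s["position"],s["tcp_rot"],s["time_s"])
for cam in ("top","side"):
    c=capture(cam); save(c,cam+"0.png")
    for n in ("dry_bath","box_white","box_blue","box_yellow","rack_neon","vial_white","conical_b","lid_bar","pointer","flag_mark","lid_hinge"):
        try: print(cam,n,[(np.array(r["at"]),round(r["conf"],2)) for r in place_of(cam,n)])
        except Exception as e: print(cam,n,e)
E
```

```text
pics
[0.1578 0.604  0.2436] [[-0.9675  0.253  -0.0009]
 [ 0.253   0.9675 -0.002 ]
 [ 0.0004 -0.0022 -1.    ]] 0.0
top dry_bath [(array([ 0.5904, -0.1482, -0.0026]), 0.74)]
top box_white [(array([0.4703, 0.1929, 0.0021]), 0.78)]
top box_blue [(array([ 0.5797, -0.2179,  0.0924]), 0.68), (array([ 0.3588, -0.2223,  0.0007]), 0.58)]
top box_yellow [(array([ 0.571 , -0.1238,  0.0884]), 0.8), (array([ 0.386 , -0.0875, -0.003 ]), 0.58), (array([ 0.6675, -0.1492,  0.0697]), 0.56)]
top rack_neon [(array([ 0.6548,  0.2603, -0.0017]), 0.76)]
top vial_white [(array([ 0.356 ,  0.1756, -0.0006]), 0.58)]
top conical_b [(array([ 0.3575, -0.2248, -0.0004]), 0.72), (array([ 0.4614, -0.1597,  0.0848]), 0.62)]
top lid_bar [(array([ 0.4602, -0.1599,  0.0839]), 0.91)]
top pointer [(array([ 0.5511, -0.0352,  0.0759]), 0.87), (array([ 0.6726, -0.1489,  0.0738]), 0.44)]
top flag_mark [(array([ 0.5678, -0.0339,  0.1324]), 0.57)]
top lid_hinge [(array([ 0.6708, -0.1494,  0.0687]), 0.55)]
side dry_bath [(array([ 0.593 , -0.1505,  0.0022]), 0.87)]
side box_white [(array([0.4708, 0.1872, 0.005 ]), 0.89), (array([0.65  , 0.2541, 0.0053]), 0.37)]
side box_blue [(array([ 0.5794, -0.2158,  0.0855]), 0.71)]
side box_yellow [(array([ 0.3932, -0.0888, -0.0014]), 0.77), (array([ 0.5735, -0.1239,  0.0889]), 0.76)]
side rack_neon [(array([0.6523, 0.2531, 0.0062]), 0.51), (array([ 0.6705, -0.1429,  0.0711]), 0.22)]
side vial_white [(array([ 0.3542,  0.1713, -0.0017]), 0.88)]
side conical_b [(array([ 0.3634, -0.2255, -0.0006]), 0.83)]
side lid_bar [(array([ 0.4582, -0.155 ,  0.0772]), 0.64)]
side pointer [(array([ 0.5473, -0.038 ,  0.0715]), 0.59)]
side flag_mark [(array([0.4707, 0.1859, 0.0019]), 0.6), (array([ 0.5606, -0.0289,  0.1278]), 0.53)]
side lid_hinge [(array([ 0.6713, -0.1456,  0.0693]), 0.86)]
```

View pics/top0.png

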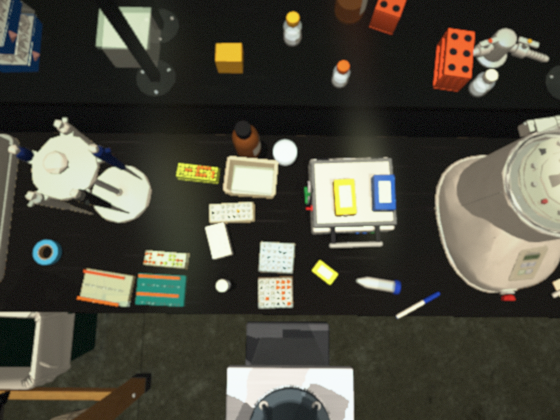

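View pics/side0.png

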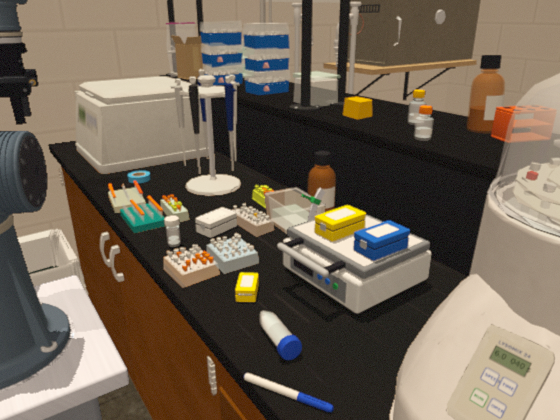

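```bash
cat > m.py <<'E'
from h import *
# box top-face pose: mask -> hull -> fit box model by IoU of projected cuboid
from scipy.optimize import minimize
def cub(c,x,y,z,a,L=(.086,.05,.036)):
    P=[]
    for i in(-1,1):
        for j in(-1,1):
            for k in(0,1):
                u,v=i*L[0]/2,j*L[1]/2
                P.append(proj(c,[x+u*np.cos(a)-v*np.sin(a),y+u*np.sin(a)+v*np.cos(a),z+k*L[2]]))
    return cv2.convexHull(np.array(P,np.float32))[:,0]
def fit(c,mask,x,y,z,a):
    m=mask.astype(np.uint8); S=4
    M=cv2.resize(m,None,fx=S,fy=S,interpolation=cv2.INTER_NEAREST)
    def cost(p):
        im=np.zeros_like(M); h=(cub(c,p[0],p[1],z,p[2]*1)+.5)*S
        cv2.fillConvexPoly(im,np.round(h).astype(np.int32),1)
        return 1-(im&M).sum()/(im|M).sum()
    r=minimize(cost,[x,y,a],method="Nelder-Mead",options=dict(initial_simplex=[[x,y,a],[x+.008,y,a],[x,y+.008,a],[x,y,a+.15]],xatol=1e-4,fatol=1e-4))
    return r.x,1-r.fun
def best(cam,n,near,z,a0s=(-.3,0,.3)):
    c=capture(cam); out=[]
    for r in trace(cam,n):
        m=np.array(r["pixels"]); 
        v,u=np.nonzero(m)
        if len(u)<50: continue
        q=ray(c,(u.mean(),v.mean()),z+.03)
        if np.hypot(q[0]-near[0],q[1]-near[1])<.05:
            out.append(max((fit(c,m,near[0],near[1],z,a) for a in a0s),key=lambda t:t[1])+(round(r["conf"],2),m.sum()))
    return out
E
python3 - <<'E'
from m import *
for cam in("top","side"):
    print(cam,"W",best(cam,"box_white",(.470,.190),0,(-1.5,-1,-.5,0,.5,1)))
    print(cam,"B",best(cam,"box_blue",(.5795,-.217),.09))
    print(cam,"Y",best(cam,"box_yellow",(.572,-.124),.09))
c=capture("wrist");save(c,"w0.png")
E
```

```text
top W [(array([0.4706, 0.1928, 0.2687]), np.float64(0.9287846481876333), 0.9, np.int64(684))]
top B [(array([ 0.5833, -0.2158,  0.0104]), np.float64(0.9518928522618559), 0.89, np.int64(872))]
top Y []
side W [(array([0.4713, 0.1902, 0.3336]), np.float64(0.9500983117499492), 0.88, np.int64(882))]
side B [(array([ 0.5851, -0.2195,  0.0335]), np.float64(0.9641021955514032), 0.83, np.int64(1701))]
side Y [(array([ 0.5728, -0.1251,  0.1068]), np.float64(0.9540980750805679), 0.76, np.int64(1383))]
```

The top view shows the white box at (218,240), with racks at (232,212) and (276,257). Yellow is at (345,197) and blue at (384,193) on the lid, and the small yellow look-alike is at (325,272). The side view agrees, and the flag is green at (312,200). Next I'll get wrist views.

```bash
cat > p.py <<'E'
from h import *
from scipy.spatial.transform import Rotation as Ro
def plan(pos,yaw,n,f,pitch=0):
    """yaw: world angle of tool y (rad); tool z down (pitched about tool y by pitch)"""
    s=read_state(); p=np.array(s["position"],float); R=np.array(s["tcp_rot"],float)
    y=np.array([np.cos(yaw),np.sin(yaw),0]); z=np.array([0,0,-1.])
    T=np.column_stack([np.cross(y,z),y,z])@Ro.from_euler("y",pitch).as_matrix()
    w=Ro.from_matrix(R.T@T).as_rotvec()/n; d=(np.array(pos)-p)/n; out=[]
    for i in range(n):
        t=R.T@d*1000
        out.append(" ".join("%.1f"%v for v in t)+" "+" ".join("%.3f"%v for v in w)+" %g"%f); R=R@Ro.from_rotvec(w).as_matrix()
    print("t=%.2f"%s["time_s"],p,"force",np.array(s["force"]),"open",s["opening"]); print("; ".join(out))
E
python3 -c "
from p import *
plan([.44,.19,.25],np.pi/2+.3,12,87)"
```

```text
t=1.85 [0.1581 0.6047 0.2445] force [-0.7669  0.7746 -0.9173] open 1.0020200811994524
-31.5 -27.5 -0.5 0.000 -0.000 -0.046 87; -30.2 -28.9 -0.5 0.000 -0.000 -0.046 87; -28.8 -30.3 -0.5 0.000 -0.000 -0.046 87; -27.4 -31.6 -0.5 0.000 -0.000 -0.046 87; -25.9 -32.8 -0.5 0.000 -0.000 -0.046 87; -24.3 -34.0 -0.5 0.000 -0.000 -0.046 87; -22.7 -35.1 -0.5 0.000 -0.000 -0.046 87; -21.1 -36.1 -0.5 0.000 -0.000 -0.046 87; -19.4 -37.0 -0.5 0.000 -0.000 -0.046 87; -17.6 -37.9 -0.5 0.000 -0.000 -0.046 87; -15.9 -38.7 -0.5 0.000 -0.000 -0.046 87; -14.1 -39.3 -0.5 0.000 -0.000 -0.046 87
```

```bash
python3 -m jog '-31 -28 0 0 0 -0.046 87; -30 -29 0 0 0 -0.046 87; -29 -30 0 0 0 -0.046 87; -27 -32 0 0 0 -0.046 87; -26 -33 0 0 0 -0.046 87; -24 -34 0 0 0 -0.046 87; -23 -35 0 0 0 -0.046 87; -21 -36 0 0 0 -0.046 87; -19 -37 0 0 0 -0.046 87; -18 -38 0 0 0 -0.046 87; -16 -39 0 0 0 -0.046 87; -14 -39 -5 0 0 -0.046 87'
python3 -m jog '0 0 0 0 0 0 87'
python3 - <<'E'
from m import *
c=capture("wrist"); save(c,"w1.png")
print("W",best("wrist","box_white",(.471,.191),0,(0,.3,.6)))
print(-np.array(c["R"]).T@np.array(c["t"]), read_state()["position"])
from p import *
plan([.54,-.17,.27],np.pi/2+.05,10,87)
E
```

```text
time_s: 3.35
position: [0.439, 0.1875, 0.2496]
tcp_rot: [[-0.956, -0.293, -0.0], [-0.293, 0.956, 0.0], [0.0, 0.0, -1.0]]
force: [-0.2, 0.8, 0.2]
opening: 1.003
grasp_force: 0.0
time_s: 3.48
position: [0.4407, 0.187, 0.2501]
tcp_rot: [[-0.958, -0.288, 0.003], [-0.288, 0.958, 0.0], [-0.003, -0.001, -1.0]]
force: [-0.3, -0.1, 0.0]
opening: 0.997
grasp_force: 0.0
W [(array([0.4686, 0.1888, 0.2819]), np.float64(0.965236213609158), 0.63, np.int64(4162))]
[0.3638 0.1644 0.3911] [0.4376 0.1892 0.2494]
t=3.62 [0.4376 0.1892 0.2494] force [ 0.6055  0.2702 -0.2194] open 1.000150684341037
0.7 -37.3 -2.1 0.000 -0.000 0.025 87; -0.2 -37.3 -2.1 0.000 -0.000 0.025 87; -1.2 -37.3 -2.1 0.000 -0.000 0.025 87; -2.1 -37.3 -2.1 0.000 -0.000 0.025 87; -3.0 -37.2 -2.1 0.000 -0.000 0.025 87; -3.9 -37.1 -2.1 0.000 -0.000 0.025 87; -4.8 -37.0 -2.1 0.000 -0.000 0.025 87; -5.7 -36.9 -2.1 0.000 -0.000 0.025 87; -6.6 -36.8 -2.1 0.000 -0.000 0.025 87; -7.5 -36.6 -2.1 0.000 -0.000 0.025 87
```

View pics/w1.png

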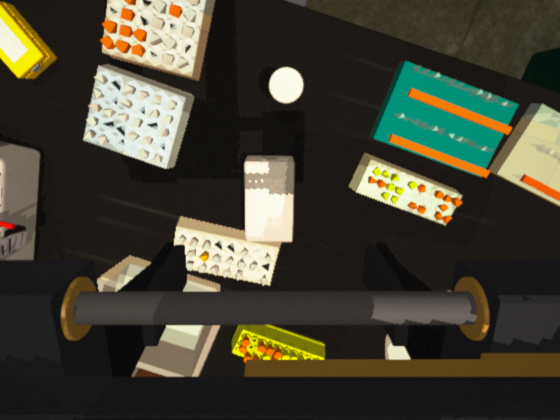

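White box at (269,198), with clear space on both of its long sides for the fingers. Fits agree: (0.470, 0.190), yaw ≈0.285. On to the lid.

```bash
python3 -m jog '1 -37 -2 0 0 0.025 87; 0 -37 -2 0 0 0.025 87; -1 -37 -2 0 0 0.025 87; -2 -37 -2 0 0 0.025 87; -3 -37 -2 0 0 0.025 87; -4 -37 -2 0 0 0.025 87; -5 -37 -2 0 0 0.025 87; -6 -37 -2 0 0 0.025 87; -7 -37 -2 0 0 0.025 87; -7 -37 -2 0 0 0.025 87; 0 0 0 0 0 0 87'
python3 - <<'E'
from m import *
c=capture("wrist"); save(c,"w2.png")
print("B",best("wrist","box_blue",(.584,-.217),.09))
print("Y",best("wrist","box_yellow",(.573,-.125),.09))
print("Yt",best("top","box_yellow",(.573,-.125),.09))
for n in ("lid_bar","dry_bath","pointer","flag_mark","lid_hinge"): print(n,[(np.array(r["at"]),round(r["conf"],2)) for r in place_of("wrist",n)])
print(read_state()["position"])
E
```

```text
time_s: 5.0
position: [0.5404, -0.1707, 0.2694]
tcp_rot: [[-0.999, -0.045, 0.001], [-0.045, 0.999, -0.001], [-0.001, -0.001, -1.0]]
force: [-0.6, 0.5, -0.3]
opening: 1.0
grasp_force: 0.0
B [(array([ 0.583 , -0.2191,  0.025 ]), np.float64(0.9575878442545109), 0.87, np.int64(6315))]
Y [(array([ 0.5708, -0.1259,  0.0713]), np.float64(0.9744658477128244), 0.68, np.int64(6405))]
Yt [(array([ 0.5682, -0.1022, -0.5057]), np.float64(0.09771181199752632), 0.53, np.int64(79))]
lid_bar [(array([ 0.4574, -0.1566,  0.0795]), 0.78)]
dry_bath [(array([ 0.5877, -0.1531,  0.0044]), 0.94), (array([ 0.5749, -0.1257,  0.0845]), 0.41)]
pointer [(array([ 0.5498, -0.0364,  0.07  ]), 0.67)]
flag_mark [(array([ 0.5621, -0.0307,  0.1311]), 0.58)]
lid_hinge [(array([ 0.6713, -0.1492,  0.074 ]), 0.63)]
[ 0.5395 -0.1695  0.2696]
```

View pics/w2.png

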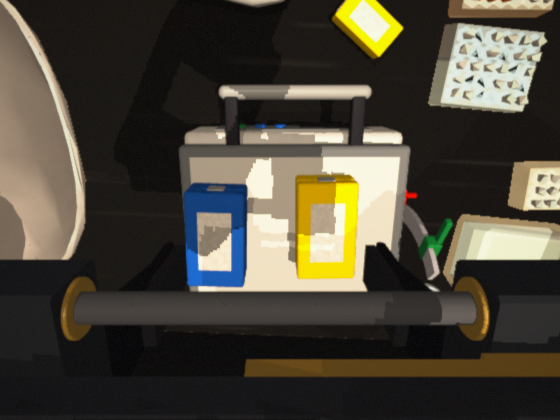

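The wrist view shows blue at (215,235), yellow at (326,227), the bar at (295,92) and the flag at (436,240). This agrees with the fits. Picking blue at (0.583, -0.2185), yaw 0.02.

```bash
python3 -c "
from p import *
plan([.583,-.2185,.123],np.pi/2+.022,6,70)"
```

```text
t=5.60 [ 0.5395 -0.1695  0.2696] force [ 0.1554 -0.868  -0.3055] open 1.0029884119665136
-6.9 -8.5 24.4 -0.000 0.000 0.004 70; -6.9 -8.5 24.4 -0.000 0.000 0.004 70; -6.9 -8.4 24.4 -0.000 0.000 0.004 70; -7.0 -8.4 24.4 -0.000 0.000 0.004 70; -7.0 -8.4 24.4 -0.000 0.000 0.004 70; -7.0 -8.4 24.4 -0.000 0.000 0.004 70
```

```bash
python3 -m jog '-21 -25 0 0 0 0.012 70; -20.5 -25.5 10 0 0 0.012 70; 0 0 30 0 0 0 70; 0 0 30 0 0 0 70; 0 0 30 0 0 0 70; 0 0 24 0 0 0 70; 0 0 15 0 0 0 70; 0 0 7 0 0 0 70; 0 0 0 0 0 0 70'
python3 -c "
from p import *
plan([.583,-.2185,.123],np.pi/2+.022,1,70)"
```

```text
time_s: 6.72
position: [0.5831, -0.2186, 0.1236]
tcp_rot: [[-1.0, -0.022, 0.0], [-0.022, 1.0, -0.0], [-0.0, -0.0, -1.0]]
force: [1.2, -1.0, -0.4]
opening: 0.807
grasp_force: 0.0
t=6.72 [ 0.5831 -0.2186  0.1236] force [ 1.1581 -1.0216 -0.3692] open 0.8068780597956805
0.1 0.1 0.6 -0.000 0.000 0.000 70
```

```bash
python3 -m jog '0 0 0 0 0 0 40; 0 0 0 0 0 0 40; 0 0 0 0 0 0 40; 0 0 0 0 0 0 40; 0 0 0 0 0 0 40; 0 0 -15 0 0 0 40; 0 0 -30 0 0 0 40; 0 0 -35 0 0 0 40; 0 0 -25 0 0 0 40; 0 0 0 0 0 0 40'
python3 - <<'E'
from m import *
from p import *
c=capture("wrist"); s=read_state(); z=s["position"][2]-.033
print("B",best("wrist","box_blue",(.584,-.217),z))
plan([.4695,.190,.228],np.pi/2+.285,12,40)
E
```

```text
time_s: 7.98
position: [0.5841, -0.219, 0.231]
tcp_rot: [[-1.0, -0.022, 0.004], [-0.022, 1.0, -0.002], [-0.004, -0.003, -1.0]]
force: [0.6, -1.0, -1.2]
opening: 0.573
grasp_force: 30.0
B [(array([ 0.5828, -0.2185,  0.0193]), np.float64(0.7538339383542546), 0.81, np.int64(17742))]
t=8.12 [ 0.582  -0.2179  0.2272] force [-0.6056  1.0587 -2.2856] open 0.5694454587782616
8.6 34.2 0.0 0.000 -0.000 -0.022 40; 7.9 34.4 0.0 0.000 -0.000 -0.022 40; 7.1 34.5 0.0 0.000 -0.000 -0.022 40; 6.4 34.7 -0.0 0.000 -0.000 -0.022 40; 5.6 34.8 -0.0 0.000 -0.000 -0.022 40; 4.8 34.9 -0.0 0.000 -0.000 -0.022 40; 4.1 35.0 -0.0 0.000 -0.000 -0.022 40; 3.3 35.1 -0.0 0.000 -0.000 -0.022 40; 2.5 35.2 -0.0 0.000 -0.000 -0.022 40; 1.8 35.2 -0.0 0.000 -0.000 -0.022 40; 1.0 35.3 -0.1 0.000 -0.000 -0.022 40; 0.2 35.3 -0.1 0.000 -0.000 -0.022 40
```

```bash
python3 -m jog '9 34 0 0 0 -0.022 40; 8 34 0 0 0 -0.022 40; 7 34.5 0 0 0 -0.022 40; 6 35 0 0 0 -0.022 40; 6 35 0 0 0 -0.022 40; 5 35 0 0 0 -0.022 40; 4 35 0 0 0 -0.022 40; 3 35 0 0 0 -0.022 40; 2.5 35 0 0 0 -0.022 40; 2 35 0 0 0 -0.022 40; 1 35 0 0 0 -0.022 40; 0 35 0 0 0 -0.022 40'
python3 -m jog '0 0 0 0 0 0 40; 0 0 0 0 0 0 40'
python3 - <<'E'
from m import *
from p import *
for cam in ("wrist","side"): print("W",best(cam,"box_white",(.47,.19),0,(.3,)))
plan([.4695,.190,.070],np.pi/2+.285,6,40)
E
```

```text
time_s: 9.62
position: [0.4688, 0.1892, 0.2271]
tcp_rot: [[-0.959, -0.283, -0.003], [-0.283, 0.959, -0.001], [0.003, 0.0, -1.0]]
force: [-0.3, 0.3, -2.8]
opening: 0.574
grasp_force: 30.0
time_s: 9.88
position: [0.4697, 0.1879, 0.2276]
tcp_rot: [[-0.959, -0.283, -0.002], [-0.283, 0.959, -0.001], [0.002, -0.0, -1.0]]
force: [1.1, -0.5, -1.1]
opening: 0.575
grasp_force: 30.0
W [(array([0.4684, 0.1885, 0.267 ]), np.float64(0.4354388065658834), 0.68, np.int64(2185))]
W [(array([0.4711, 0.1903, 0.363 ]), np.float64(0.8895747599451304), 0.86, np.int64(811))]
t=10.07 [0.4704 0.1874 0.2283] force [-0.4172  0.1407 -0.7383] open 0.5720697013375413
0.0 0.5 26.4 -0.000 -0.000 -0.000 40; 0.0 0.5 26.4 -0.000 -0.000 -0.000 40; 0.0 0.5 26.4 -0.000 -0.000 -0.000 40; 0.0 0.5 26.4 -0.000 -0.000 -0.000 40; 0.0 0.5 26.4 -0.000 -0.000 -0.000 40; 0.0 0.5 26.4 -0.000 -0.000 -0.000 40
```

```bash
python3 -m jog '0 1.5 30 0 0 0 40; 0 0 40 0 0 0 40; 0 0 40 0 0 0 40; 0 0 25 0 0 0 40; 0 0 13 0 0 0 40; 0 0 6 0 0 0 40; 0 0 0 0 0 0 40; 0 0 0 0 0 0 40'; python3 -m jog '0 0 2 0 0 0 40; 0 0 1 0 0 0 40; 0 0 0 0 0 0 40'
```

```text
time_s: 11.08
position: [0.4704, 0.1898, 0.0754]
tcp_rot: [[-0.959, -0.282, 0.002], [-0.282, 0.959, 0.0], [-0.002, -0.0, -1.0]]
force: [-0.4, -1.0, -1.4]
opening: 0.574
grasp_force: 30.0
time_s: 11.45
position: [0.4697, 0.1897, 0.0716]
tcp_rot: [[-0.959, -0.282, 0.0], [-0.282, 0.959, 0.0], [-0.0, -0.0, -1.0]]
force: [0.1, -0.4, -1.5]
opening: 0.573
grasp_force: 30.0
```

```bash
python3 -m jog '0 0 1.5 0 0 0 40; 0 0 0 0 0 0 40'; python3 -m jog '0 0 1 0 0 0 40; 0 0 0 0 0 0 40'
```

```text
time_s: 11.7
position: [0.4699, 0.1898, 0.0705]
tcp_rot: [[-0.959, -0.282, 0.0], [-0.282, 0.959, 0.0], [-0.0, -0.0, -1.0]]
force: [-1.0, -0.3, 3.5]
opening: 0.57
grasp_force: 30.0
time_s: 11.95
position: [0.4699, 0.1898, 0.0705]
tcp_rot: [[-0.959, -0.282, 0.001], [-0.282, 0.959, 0.0], [-0.001, -0.0, -1.0]]
force: [-2.3, -0.2, 12.2]
opening: 0.572
grasp_force: 30.0
```

Contact at 12 N. I'll release and retreat.

```bash
python3 -m jog '0 0 -1 0 0 0 70; 0 0 0 0 0 0 70; 0 0 0 0 0 0 70; 0 0 0 0 0 0 70; 0 0 -20 0 0 0 70; 0 0 -40 0 0 0 70; 0 0 -40 0 0 0 70; 0 0 -40 0 0 0 70; 0 0 -30 0 0 0 70; 0 0 0 0 0 0 70; 0 0 0 0 0 0 70'
python3 - <<'E'
from m import *
from p import *
c=capture("wrist"); save(c,"w3.png")
for cam in ("wrist","side","top"):
  print(cam,"B",best(cam,"box_blue",(.47,.19),.036,(.3,)))
  print(cam,"W",best(cam,"box_white",(.47,.19),0,(.3,)))
plan([.571,-.1257,.235],np.pi/2+.075,10,70)
E
```

```text
time_s: 13.32
position: [0.4689, 0.1896, 0.2392]
tcp_rot: [[-0.959, -0.282, -0.002], [-0.282, 0.959, -0.0], [0.002, 0.0, -1.0]]
force: [-0.5, -1.5, -0.9]
opening: 0.805
grasp_force: 0.0
wrist B [(array([0.4691, 0.1898, 0.2889]), np.float64(0.9621901967365766), 0.78, np.int64(5559))]
wrist W [(array([0.4667, 0.1915, 0.3347]), np.float64(0.04219733616062549), 0.67, np.int64(199))]
side B []
side W [(array([0.4707, 0.1883, 0.404 ]), np.float64(0.609732627672005), 0.84, np.int64(558))]
top B [(array([0.4649, 0.1933, 0.3168]), np.float64(0.42357390482193513), 0.72, np.int64(338))]
top W []
t=13.97 [0.4698 0.1897 0.24  ] force [-0.0789 -0.1994  0.1295] open 0.8062056986883644
-0.8 -33.1 0.5 0.000 -0.000 0.021 70; -1.5 -33.1 0.5 0.000 -0.000 0.021 70; -2.2 -33.1 0.5 0.000 -0.000 0.021 70; -2.9 -33.0 0.5 0.000 -0.000 0.021 70; -3.6 -32.9 0.5 0.000 -0.000 0.021 70; -4.3 -32.8 0.5 0.000 -0.000 0.021 70; -5.0 -32.7 0.5 0.000 -0.000 0.021 70; -5.7 -32.6 0.5 0.000 -0.000 0.021 70; -6.4 -32.5 0.5 0.000 -0.000 0.021 70; -7.1 -32.4 0.5 0.000 -0.000 0.021 70
```

View pics/w3.png

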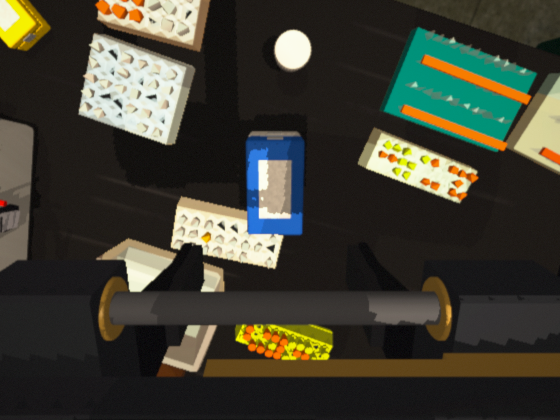

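Blue sits squarely at (275,185), fit (0.469, 0.190, 0.289), which matches white. Now yellow.

```bash
python3 -m jog '-1 -33 0 0 0 0.021 70; -1.5 -33 0 0 0 0.021 70; -2 -33 0 0 0 0.021 70; -3 -33 0 0 0 0.021 70; -4 -33 0 0 0 0.021 70; -4 -33 0 0 0 0.021 70; -5 -33 0 0 0 0.021 70; -6 -32.5 0 0 0 0.021 70; -6 -32.5 0 0 0 0.021 70; -7 -32.5 0 0 0 0.021 70; 0 0 0 0 0 0 70; 0 0 0 0 0 0 70'
python3 - <<'E'
from m import *
from p import *
print("Y",best("wrist","box_yellow",(.571,-.125),.09),best("side","box_yellow",(.571,-.125),.09))
plan([.571,-.1257,.124],np.pi/2+.08,1,70)
E
```

```text
time_s: 15.48
position: [0.5707, -0.1252, 0.2398]
tcp_rot: [[-0.997, -0.076, -0.001], [-0.076, 0.997, 0.001], [0.001, 0.001, -1.0]]
force: [-0.4, 0.6, 0.1]
opening: 0.806
grasp_force: 0.0
Y [(array([ 0.5707, -0.1257,  0.0723]), np.float64(0.9696217466921032), 0.83, np.int64(7941))] [(array([ 0.5721, -0.1262,  0.0932]), np.float64(0.9590836117499024), 0.92, np.int64(1389))]
t=15.68 [ 0.5709 -0.1247  0.2401] force [ 0.3773  0.2228 -0.0689] open 0.8043721834151476
-0.1 -1.1 116.1 0.000 -0.000 -0.002 70
```

```bash
python3 -m jog '0 -1 30 0 0 0 70; 0 0 35 0 0 0 70; 0 0 30 0 0 0 70; 0 0 14 0 0 0 70; 0 0 6 0 0 0 70; 0 0 0 0 0 0 70; 0 0 0 0 0 0 40; 0 0 0 0 0 0 40; 0 0 0 0 0 0 40; 0 0 0 0 0 0 40; 0 0 0 0 0 0 40'
python3 -m jog '0 0 -15 0 0 0 40; 0 0 -30 0 0 0 40; 0 0 -40 0 0 0 40; 0 0 -30 0 0 0 40; 0 0 0 0 0 0 40'
python3 -c "
from p import *
plan([.4698,.1899,.245],np.pi/2+.286,12,40)"
```

```text
time_s: 17.05
position: [0.5715, -0.1268, 0.1256]
tcp_rot: [[-0.997, -0.076, 0.001], [-0.076, 0.997, -0.0], [-0.001, -0.0, -1.0]]
force: [-1.2, 0.3, 5.4]
opening: 0.575
grasp_force: 30.0
time_s: 17.68
position: [0.5728, -0.1275, 0.243]
tcp_rot: [[-0.997, -0.076, 0.006], [-0.076, 0.997, -0.003], [-0.006, -0.003, -1.0]]
force: [0.9, 0.2, -1.6]
opening: 0.567
grasp_force: 30.0
t=17.68 [ 0.5728 -0.1275  0.243 ] force [ 0.9168  0.2126 -1.5539] open 0.5667433950334515
6.5 27.0 -0.3 -0.000 0.000 -0.017 40; 6.1 27.1 -0.3 -0.000 0.000 -0.017 40; 5.6 27.2 -0.3 -0.000 0.000 -0.017 40; 5.1 27.3 -0.3 -0.000 0.000 -0.017 40; 4.6 27.4 -0.3 -0.000 0.000 -0.017 40; 4.2 27.5 -0.2 -0.000 0.000 -0.017 40; 3.7 27.6 -0.2 -0.000 0.000 -0.017 40; 3.2 27.6 -0.2 -0.000 0.000 -0.017 40; 2.7 27.7 -0.2 -0.000 0.000 -0.017 40; 2.2 27.7 -0.2 -0.000 0.000 -0.017 40; 1.7 27.8 -0.2 -0.000 0.000 -0.017 40; 1.3 27.8 -0.2 -0.000 0.000 -0.017 40
```

```bash
python3 -m jog '6.5 27 0 0 0 -0.017 40; 6 27 0 0 0 -0.017 40; 5.5 27 0 0 0 -0.017 40; 5 27.5 0 0 0 -0.017 40; 4.5 27.5 0 0 0 -0.017 40; 4 27.5 0 0 0 -0.017 40; 3.5 27.5 0 0 0 -0.017 40; 3 27.5 0 0 0 -0.017 40; 2.5 27.5 0 0 0 -0.017 40; 2 28 0 0 0 -0.017 40; 2 28 0 0 0 -0.017 40; 1 28 0 0 0 -0.017 40'
python3 -m jog '0 0 0 0 0 0 40; 0 0 0 0 0 0 40'
python3 - <<'E'
from m import *
from p import *
c=capture("wrist"); save(c,"w4.png")
s=read_state(); p=s["position"]
for cam in("side","wrist"): print("Y",best(cam,"box_yellow",p[:2],p[2]-.034,(.3,)))
c=capture("wrist"); m=[np.array(r["pixels"]) for r in trace("wrist","box_yellow")]
for q in m: print(q.sum(),np.argwhere(q).min(0),np.argwhere(q).max(0))
for r in (place_of("side","flag_mark")): print(r)
plan([.4698,.1899,.112],np.pi/2+.286,1,40)
E
```

```text
time_s: 19.18
position: [0.4675, 0.1928, 0.2383]
tcp_rot: [[-0.961, -0.278, -0.005], [-0.278, 0.961, -0.0], [0.005, 0.001, -1.0]]
force: [0.3, -0.1, -2.0]
opening: 0.574
grasp_force: 30.0
time_s: 19.42
position: [0.4693, 0.1914, 0.2391]
tcp_rot: [[-0.961, -0.278, -0.002], [-0.278, 0.961, -0.001], [0.003, -0.0, -1.0]]
force: [0.2, -0.1, -0.2]
opening: 0.576
grasp_force: 30.0
Y []
Y [(array([0.4695, 0.1908, 0.2732]), np.float64(0.7708400698441441), 0.69, np.int64(17883))]
1831 [0 0] [49 48]
17370 [170 214] [358 336]
{'at': [0.5631, -0.0288, 0.1261], 'conf': 0.49}
t=19.82 [0.4707 0.1909 0.2401] force [-0.294  -0.2353 -1.773 ] open 0.5646275340490394
1.1 -0.7 128.1 -0.000 0.000 -0.007 40
```

View pics/w4.png

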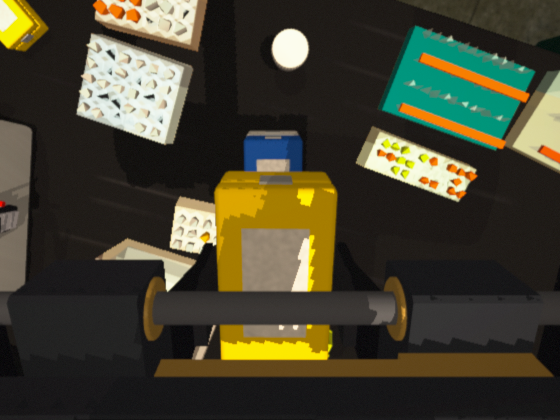

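The wrist view shows yellow level in the jaws at (275,265), with blue straight below it at (275,150). The flag hasn't moved. Lowering.

```bash
python3 -m jog '0 -1 30 0 0 -0.007 40; 0 0 40 0 0 0 40; 0 0 30 0 0 0 40; 0 0 15 0 0 0 40; 0 0 9 0 0 0 40; 0 0 4 0 0 0 40; 0 0 0 0 0 0 40; 0 0 0 0 0 0 40'; python3 -m jog '0 0 1.5 0 0 0 40; 0 0 0 0 0 0 40'
```

```text
time_s: 20.82
position: [0.4713, 0.1905, 0.1128]
tcp_rot: [[-0.959, -0.283, 0.002], [-0.283, 0.959, 0.0], [-0.002, -0.0, -1.0]]
force: [-0.0, -1.3, -1.5]
opening: 0.574
grasp_force: 30.0
time_s: 21.08
position: [0.4708, 0.1904, 0.1107]
tcp_rot: [[-0.959, -0.283, 0.0], [-0.283, 0.959, 0.0], [-0.0, -0.0, -1.0]]
force: [0.3, 1.0, -1.0]
opening: 0.573
grasp_force: 30.0
```

```bash
python3 -m jog '1 0 2 0 0 0 40; 0 0 0 0 0 0 40'; python3 -m jog '0 0 1 0 0 0 40; 0 0 0 0 0 0 40';python3 -m jog '0 0 0.5 0 0 0 40; 0 0 0 0 0 0 40'
```

```text
time_s: 21.32
position: [0.4695, 0.1901, 0.1084]
tcp_rot: [[-0.959, -0.283, -0.001], [-0.283, 0.959, -0.0], [0.001, 0.0, -1.0]]
force: [-0.5, -0.3, -1.4]
opening: 0.574
grasp_force: 30.0
time_s: 21.58
position: [0.4698, 0.1901, 0.1079]
tcp_rot: [[-0.959, -0.283, 0.0], [-0.283, 0.959, 0.0], [-0.0, 0.0, -1.0]]
force: [-0.1, -0.8, 3.0]
opening: 0.573
grasp_force: 30.0
time_s: 21.82
position: [0.4698, 0.1901, 0.1079]
tcp_rot: [[-0.959, -0.283, 0.0], [-0.283, 0.959, 0.0], [-0.0, -0.0, -1.0]]
force: [-1.9, -0.5, 7.3]
opening: 0.573
grasp_force: 30.0
```

```bash
python3 -m jog '0 0 -1 0 0 0 70; 0 0 0 0 0 0 70; 0 0 0 0 0 0 70; 0 0 0 0 0 0 70; 0 0 -20 0 0 0 70; 0 0 -40 0 0 0 70; 0 0 -50 0 0 0 70; 0 0 -40 0 0 0 70; 0 0 0 0 0 0 70; 0 0 0 0 0 0 70'
python3 - <<'E'
from m import *
from p import *
c=capture("wrist"); save(c,"w5.png")
for cam in ("wrist","side","top"):
  print(cam,"Y",best(cam,"box_yellow",(.47,.19),.072,(.3,)))
for cam in ("side","top"): print(cam,[np.array(r["at"]) for n in("lid_bar","pointer","flag_mark","lid_hinge","dry_bath") for r in place_of(cam,n)[:1]])
plan([.44,-.157,.25],.05,12,70)
E
```

```text
time_s: 23.08
position: [0.4691, 0.19, 0.2573]
tcp_rot: [[-0.959, -0.283, -0.002], [-0.283, 0.959, -0.0], [0.002, 0.0, -1.0]]
force: [-0.3, -0.5, 0.3]
opening: 0.802
grasp_force: 0.0
wrist Y [(array([0.4691, 0.1902, 0.28  ]), np.float64(0.976332556930836), 0.9, np.int64(6406))]
side Y [(array([0.4707, 0.1911, 0.2939]), np.float64(0.9389559823137332), 0.69, np.int64(895))]
top Y [(array([0.4661, 0.1939, 0.3495]), np.float64(0.3474458937550098), 0.83, np.int64(298))]
side [array([ 0.4592, -0.1587,  0.0773]), array([ 0.5483, -0.0386,  0.0741]), array([ 0.5606, -0.0291,  0.1316]), array([ 0.668 , -0.1431,  0.0709]), array([ 0.5949, -0.1552,  0.001 ])]
top [array([ 0.4626, -0.1576,  0.082 ]), array([ 0.5498, -0.0349,  0.0762]), array([ 0.5629, -0.0334,  0.1345]), array([ 0.6715, -0.1491,  0.0685]), array([ 0.589 , -0.1525, -0.0034])]
t=23.93 [0.4699 0.1901 0.2581] force [ 0.207   0.1355 -1.1568] open 0.8013996978062334
10.6 -27.0 0.7 0.000 0.000 0.151 70; 6.4 -28.3 0.7 0.000 0.000 0.151 70; 2.1 -29.0 0.7 0.000 0.000 0.151 70; -2.3 -28.9 0.7 0.000 0.000 0.151 70; -6.6 -28.3 0.7 0.000 0.000 0.151 70; -10.8 -27.0 0.7 0.000 0.000 0.151 70; -14.7 -25.0 0.7 0.000 0.000 0.151 70; -18.3 -22.5 0.7 0.000 0.000 0.151 70; -21.5 -19.5 0.7 0.000 0.000 0.151 70; -24.2 -16.1 0.7 0.000 0.000 0.151 70; -26.3 -12.3 0.7 0.000 0.000 0.151 70; -27.9 -8.2 0.7 0.000 0.000 0.151 70
```

View pics/w5.png

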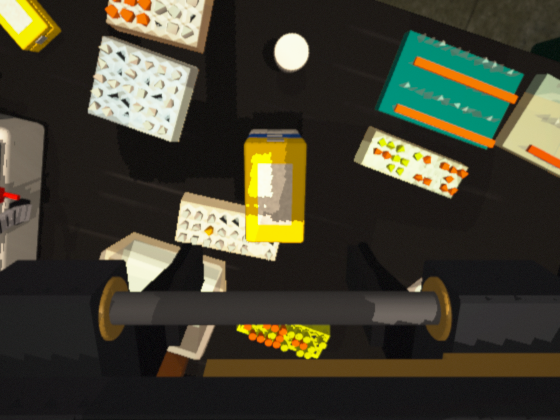

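Yellow sits squarely at (275,190), fit (0.469, 0.190, 0.28). Now over to the bar.

```bash
python3 -m jog '10.5 -27 0 0 0 0.151 70; 6.5 -28 0 0 0 0.151 70; 2 -29 0 0 0 0.151 60; -2.5 -29 0 0 0 0.151 50; -6.5 -28 0 0 0 0.151 40; -11 -27 0 0 0 0.151 26; -14.5 -25 0 0 0 0.151 26; -18 -22.5 0 0 0 0.151 26; -21.5 -19.5 0 0 0 0.151 26; -24 -16 0 0 0 0.151 26; -26.5 -12 0 0 0 0.151 26; -28 -8 0 0 0 0.151 26'
python3 -m jog '0 0 0 0 0 0 26; 0 0 0 0 0 0 26'
python3 - <<'E'
from m import *
c=capture("wrist"); save(c,"w6.png")
for r in range(2):
  capture("wrist"); print([np.array(r["at"]) for n in("lid_bar","pointer","flag_mark","lid_hinge","dry_bath") for r in place_of("wrist",n)[:1]])
E
```

```text
time_s: 25.42
position: [0.4399, -0.1572, 0.2582]
tcp_rot: [[-0.041, 0.999, 0.0], [0.999, 0.041, -0.0], [-0.0, 0.0, -1.0]]
force: [-0.4, -0.7, 0.7]
opening: 0.296
grasp_force: 0.0
time_s: 25.68
position: [0.4397, -0.1556, 0.258]
tcp_rot: [[-0.047, 0.999, -0.0], [0.999, 0.047, 0.001], [0.001, -0.0, -1.0]]
force: [-0.7, 0.2, -0.5]
opening: 0.298
grasp_force: 0.0
[array([ 0.4612, -0.1577,  0.0765]), array([ 0.5474, -0.0373,  0.0713]), array([ 0.5611, -0.0297,  0.128 ]), array([ 0.5882, -0.1505,  0.0013])]
[array([ 0.4609, -0.157 ,  0.0784]), array([ 0.551 , -0.0343,  0.065 ]), array([ 0.5619, -0.0306,  0.128 ]), array([ 0.6698, -0.1517,  0.0714]), array([ 0.5883, -0.1512,  0.003 ])]
```

View pics/w6.png

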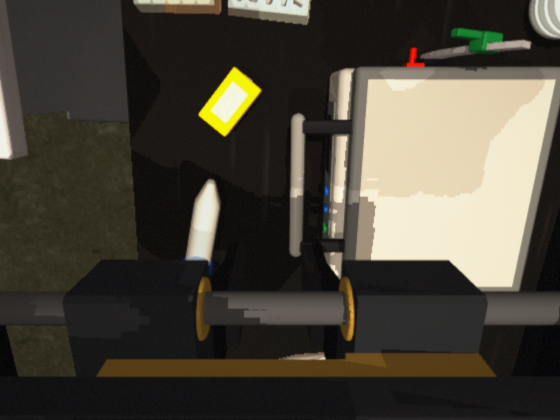

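The bar runs from (298,118) to (296,252), the pointer is at (414,60) and the flag is at (478,38). I'll triangulate the bar at its known height.

```bash
python3 - <<'E'
from p import *
c=capture("wrist")
a,b=ray(c,(298,118),.081),ray(c,(296.5,253),.081); print(a,b,np.linalg.norm(a-b))
g=(a+b)/2; d=a-b; yaw=np.arctan2(-d[0],d[1]); print(g,yaw)
for q in ((356,70),(342,275),(539,70),(519,289)): print(ray(c,q,.09))
plan([g[0],g[1],.20],yaw,5,26)
E
```

```text
[ 0.457  -0.0959  0.081 ] [ 0.4636 -0.2212  0.081 ] 0.12547669052230206
[ 0.4603 -0.1585  0.081 ] 0.05331723140639915
[ 0.5002 -0.0558  0.09  ]
[ 0.5072 -0.2377  0.09  ]
[ 0.6463 -0.0491  0.09  ]
[ 0.6776 -0.2447  0.09  ]
t=26.38 [ 0.44   -0.1562  0.2581] force [0.2941 0.1013 0.1212] open 0.2962526654629669
-0.7 4.0 11.6 -0.000 0.000 -0.001 26; -0.7 4.0 11.6 -0.000 0.000 -0.001 26; -0.7 4.0 11.6 -0.000 0.000 -0.001 26; -0.7 4.0 11.6 -0.000 0.000 -0.001 26; -0.7 4.0 11.6 -0.000 0.000 -0.001 26
```

```bash
python3 -m jog '-2 20.5 20 0 0 -0.004 26; 0 0 40 0 0 0 26; 0 0 40 0 0 0 26; 0 0 30 0 0 0 26; 0 0 0 0 0 0 26; 0 0 15 0 0 0 26; 0 0 10 0 0 0 26; 0 0 0 0 0 0 26'; python3 -m jog '0 0 10 0 0 0 26; 0 0 10 0 0 0 26; 0 0 0 0 0 0 26'
```

```text
time_s: 27.38
position: [0.4607, -0.1573, 0.1033]
tcp_rot: [[-0.05, 0.999, 0.0], [0.999, 0.05, -0.0], [-0.0, 0.0, -1.0]]
force: [0.3, -0.2, 0.3]
opening: 0.295
grasp_force: 0.0
time_s: 27.75
position: [0.46, -0.1569, 0.0822]
tcp_rot: [[-0.05, 0.999, -0.002], [0.999, 0.05, 0.001], [0.001, -0.002, -1.0]]
force: [-0.7, -0.2, 0.6]
opening: 0.296
grasp_force: 0.0
```

Now close, then measure the flag angle.

```bash
python3 -m jog '0 0 0 0 0 0 5; 0 0 0 0 0 0 5; 0 0 0 0 0 0 5; 0 0 0 0 0 0 5'
python3 - <<'E'
from p import *
p=np.array(read_state()["position"]); yaw=.05
ex=np.array([np.cos(yaw),np.sin(yaw),0]); ey=np.array([-np.sin(yaw),np.cos(yaw),0])
H=np.array([p[0],p[1],0])+ex*.21; H[2]=.072
print("hinge",H,"closed pointer",H-ex*.115+ey*.118)
F=[]
for k in range(3):
  for cam in("side","top"):
    capture(cam)
    for n in("pointer","flag_mark"):
      r=[np.array(q["at"]) for q in place_of(cam,n)]
      r=[q for q in r if abs(q[0]-.55)<.05 and abs(q[1]+.035)<.03]
      if r: v=r[0]-H; print(cam,n,r[0],"ang",np.arctan2(v[2],-v@ex))
# candidate angles drawn in side image; colour detection
for cam in("side","top"):
  c=capture(cam); hsv=cv2.cvtColor(c["color"],cv2.COLOR_RGB2HSV)
  for th in (.45,.5,.55,.6): print(cam,th,[proj(c,H-ex*r*np.cos(th)+ey*.118+np.array([0,0,r*np.sin(th)])) for r in(.115,)])
  u,v=proj(c,H-ex*.1+ey*.118+[0,0,.05]).astype(int)
  m=cv2.inRange(hsv,(45,120,50),(80,255,255)); w=np.zeros_like(m); w[v-40:v+40,u-40:u+40]=1
  print(cam,"green",[ (x,y) for x,y in zip(*[a.tolist() for a in np.nonzero(m*w)[::-1]])][::4])
cc=capture("side")["color"][140:260,240:400]
cv2.imwrite("pics/s1.png",cv2.resize(cc[...,::-1],None,fx=5,fy=5,interpolation=cv2.INTER_CUBIC))
E
```

```text
time_s: 28.25
position: [0.4595, -0.1572, 0.0831]
tcp_rot: [[-0.051, 0.999, -0.002], [0.999, 0.051, 0.0], [0.0, -0.002, -1.0]]
force: [-3.5, -3.9, 0.9]
opening: 0.122
grasp_force: 29.9
hinge [ 0.6692 -0.1467  0.072 ] closed pointer [ 0.5485 -0.0346  0.072 ]
side 0.45 [array([304.9529, 201.7909])]
side 0.5 [array([306.0183, 199.1018])]
side 0.55 [array([307.1812, 196.4463])]
side 0.6 [array([308.4381, 193.8329])]
side green []
top 0.45 [array([307.3531, 200.0487])]
top 0.5 [array([307.4297, 198.5716])]
top 0.55 [array([307.4985, 196.9854])]
top 0.6 [array([307.5592, 195.2933])]
top green []
```

View pics/s1.png

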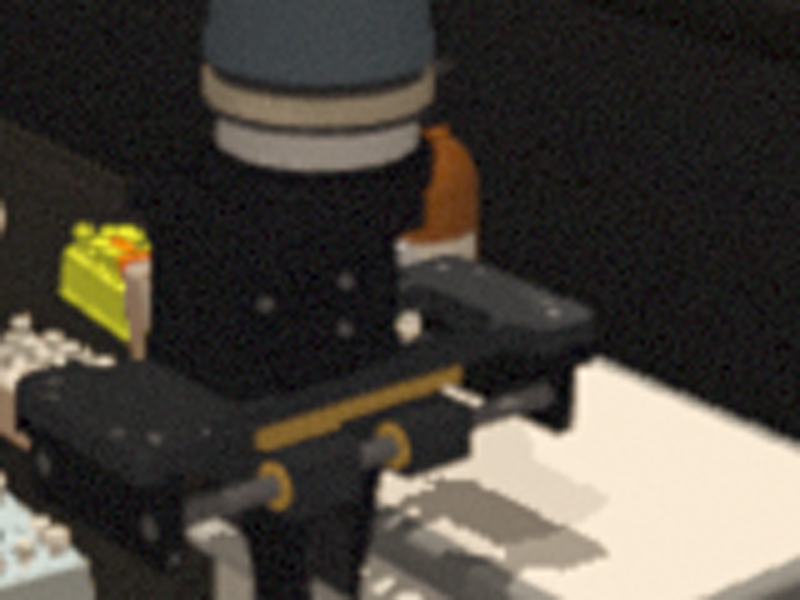

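The gripper hides the flag in that view, so I'll use the first side and top pictures plus the wrist camera.

```bash
cat > ang.py <<'E'
from p import *
yaw=.05; H=np.array([.6695,-.1467,.072])
ex=np.array([np.cos(yaw),np.sin(yaw),0]); ey=np.array([-np.sin(yaw),np.cos(yaw),0])
def P(th,r=.115): return H-ex*r*np.cos(th)+ey*.118+np.array([0,0,r*np.sin(th)])
def blobs(c,col,img=None):
    hsv=cv2.cvtColor(img if img is not None else c["color"],cv2.COLOR_RGB2HSV)
    m=cv2.inRange(hsv,(50,110,40),(85,255,255)) if col=="g" else cv2.inRange(hsv,(0,150,60),(6,255,255))|cv2.inRange(hsv,(174,150,60),(180,255,255))
    n,l,s,ce=cv2.connectedComponentsWithStats(m)
    u0=proj(c,P(.3)); return [(s[i],ce[i]) for i in range(1,n) if s[i,4]>3 and np.hypot(*(ce[i]-u0))<90]
def onplane(c,uv):  # intersect ray with plane y_frame=.118 -> radius, angle
    K,R,t=map(np.array,(c["camera_matrix"],c["R"],c["t"])); o=-R.T@t; d=R.T@np.linalg.inv(K)@np.array([*uv,1.])
    X=o+d*((H+ey*.118-o)@ey)/(d@ey); v=X-H; return np.hypot(v@ex,v[2]),np.arctan2(v[2],-v@ex)
E
python3 - <<'E'
from ang import *
for cam,f in(("side","side0.png"),("top","top0.png"),("wrist",None)):
    c=capture(cam); im=cv2.imread("pics/"+f)[...,::-1] if f else None
    if im is not None: im=np.ascontiguousarray(im)
    for col in "gr":
        for s,ce in blobs(c,col,im): print(cam,col,s,ce,onplane(c,ce))
    print([(th,proj(c,P(th))) for th in (0,.4,.5,.6,.7)])
    if f is None:
        for k in range(4):
            c=capture("wrist")
            print([(n,np.array(q["at"]),onplane(c,proj(c,q["at"]))) for n in("pointer","flag_mark") for q in place_of(cam,n)[:1]])
E
```

```text
side g [302 194  18  10  63] [311.9206 199.0476] (np.float64(0.10001452769957758), np.float64(0.5413007660073356))
side g [333 283   5   6  24] [334.875  285.6667] (np.float64(0.180258425830537), np.float64(-1.517499291245722))
[(0, array([300.249 , 226.0728])), (0.4, array([304.098 , 204.4697])), (0.5, array([306.128 , 199.0673])), (0.6, array([308.5474, 193.7993])), (0.7, array([311.3266, 188.7319]))]
top g [303 186   7  18  65] [305.3077 194.    ] (np.float64(0.07760575338812138), np.float64(-0.2011596551351981))
top r [305 205   8   6  37] [308.5135 207.8649] (np.float64(0.1483593917121754), np.float64(0.5424669660927637))
[(0, array([306.3658, 208.0042])), (0.4, array([307.2585, 201.2939])), (0.5, array([307.419 , 198.4507])), (0.6, array([307.5484, 195.1714])), (0.7, array([307.6442, 191.4844]))]
[(0, array([533.3794, -14.4941])), (0.4, array([690.0226, -64.746 ])), (0.5, array([762.5487, -83.8604])), (0.6, array([ 855.9555, -106.7855])), (0.7, array([ 975.8073, -134.307 ]))]
[]
[]
[]
[]
```

Side-view flag angle is ≈0.54 and the networks give ≈0.52–0.53. I'll lift along the arc to 0.48 first, then compare.

```bash
python3 -m jog '0 0.5 -8.4 0 0 0 5; 0 0.9 -8.4 0 0 0 5; 0 1.2 -8.3 0 0 0 5; 0 1.5 -8.3 0 0 0 5; 0 1.9 -8.2 0 0 0 5; 0 2.2 -8.1 0 0 0 5'; python3 -m jog '0 2.5 -8 0 0 0 5; 0 2.8 -7.9 0 0 0 5; 0 3.1 -7.8 0 0 0 5; 0 3.4 -7.7 0 0 0 5; 0 3.8 -7.5 0 0 0 5; 0 4 -7.4 0 0 0 5; 0 0 0 0 0 0 5; 0 0 0 0 0 0 5'
python3 - <<'E'
from ang import *
p=np.array(read_state()["position"])-[0,0,.003]; v=p-H; print(p,np.hypot(v@ex,v[2]),np.arctan2(v[2],-v@ex)-.0428)
for cam in("side","top","wrist"):
    c=capture(cam)
    for col in "gr":
        for s,ce in blobs(c,col): print(cam,col,s,ce,onplane(c,ce))
    print([(n,np.array(q["at"])) for n in("pointer","flag_mark") for q in place_of(cam,n)[:1]])
E
```

```text
time_s: 30.8
position: [0.4672, -0.1569, 0.1327]
tcp_rot: [[-0.051, 0.999, -0.004], [0.999, 0.051, 0.0], [0.0, -0.004, -1.0]]
force: [-5.4, -4.1, -3.6]
opening: 0.125
grasp_force: 30.0
time_s: 31.8
position: [0.4855, -0.156, 0.1788]
tcp_rot: [[-0.051, 0.999, -0.006], [0.999, 0.051, -0.0], [0.0, -0.006, -1.0]]
force: [-7.7, -5.2, -1.5]
opening: 0.125
grasp_force: 30.0
[ 0.4855 -0.156   0.1758] 0.211407766138477 0.4701944826260867
side g [333 283   5   7  25] [334.88 285.8 ] (np.float64(0.18062613937049718), np.float64(-1.5178133743926412))
[]
top g [303 186   7  18  65] [305.3077 193.9538] (np.float64(0.07748704625939053), np.float64(-0.20031386704047763))
top r [308 196   6   6  23] [310.8696 198.8696] (np.float64(0.2003387962663775), np.float64(0.9199810989425892))
[('pointer', array([ 0.5636, -0.0319,  0.1249])), ('flag_mark', array([ 0.5652, -0.0325,  0.133 ]))]
wrist g [ 433    0   78   34 1381] [476.2093  12.239 ] (np.float64(0.0983428388302118), np.float64(0.5129059262938982))
wrist r [433  10  35  32 464] [446.472   27.6444] (np.float64(0.08076314770525374), np.float64(0.049820805122698444))
[('pointer', array([ 0.5607, -0.0355,  0.1209])), ('flag_mark', array([ 0.5587, -0.0305,  0.1304]))]
```

```bash
python3 -m jog '0 2.3 -4 0 0 0 5; 0 2.4 -4 0 0 0 5; 0 2.4 -3.7 0 0 0 5; 0 0 0 0 0 0 5; 0 0 0 0 0 0 5; 0 0 0 0 0 0 5'
python3 - <<'E'
from ang import *
p=np.array(read_state()["position"])-[0,0,.003]; v=p-H; print(p,np.hypot(v@ex,v[2]),np.arctan2(v[2],-v@ex)-.0428)
for k in range(3):
  for cam in("top","wrist","side"):
    c=capture(cam)
    print(cam,[(n,np.array(q["at"])) for n in("pointer","flag_mark") for q in place_of(cam,n)[:1]])
c=capture("wrist"); print(proj(c,P(.47)),proj(c,P(.54)),proj(c,P(.6)))
im=np.ascontiguousarray(c["color"][0:140,380:560][...,::-1]); a=cv2.resize(im,None,fx=4,fy=4,interpolation=cv2.INTER_CUBIC)
cv2.imwrite("pics/w7.png",a)
E
```

```text
time_s: 33.0
position: [0.4923, -0.1557, 0.1903]
tcp_rot: [[-0.051, 0.999, -0.007], [0.999, 0.051, -0.0], [0.0, -0.007, -1.0]]
force: [-8.1, -4.5, -0.3]
opening: 0.13
grasp_force: 30.0
[ 0.4923 -0.1557  0.1873] 0.21164381984414948 0.5333772518618335
top [('pointer', array([ 0.5639, -0.0329,  0.1338]))]
wrist [('pointer', array([ 0.5659, -0.0306,  0.1277])), ('flag_mark', array([ 0.561 , -0.0316,  0.1278]))]
side []
top [('pointer', array([ 0.5663, -0.0343,  0.1294]))]
wrist [('pointer', array([ 0.566 , -0.0321,  0.128 ])), ('flag_mark', array([ 0.563 , -0.0318,  0.1307]))]
side []
top [('pointer', array([ 0.5665, -0.0307,  0.1335])), ('flag_mark', array([ 0.5652, -0.0338,  0.1295]))]
wrist [('pointer', array([ 0.5643, -0.0353,  0.1285])), ('flag_mark', array([ 0.5627, -0.0314,  0.1279]))]
side []
[422.3921  15.3838] [435.7054  12.4844] [448.5311   9.9245]
```

View pics/w7.png

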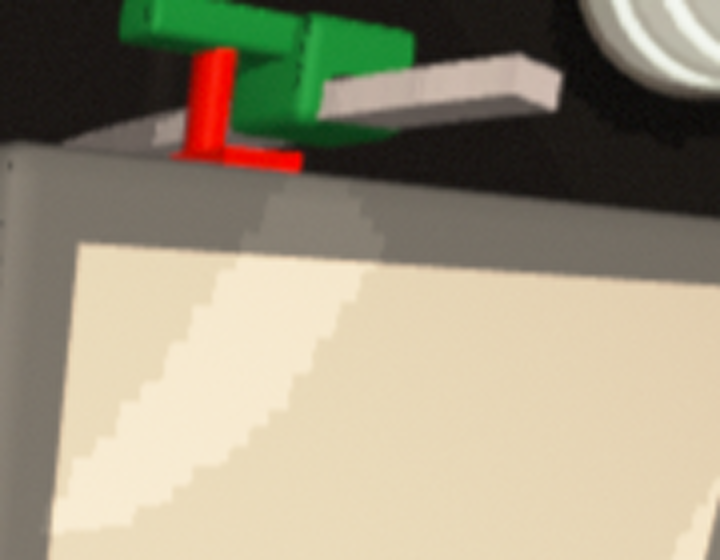

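The red tip at crop (215,50) meets the green flag bar, which runs from crop (132,22) to (300,32). A quick numeric check of the flag line follows.

```bash
python3 - <<'E'
from ang import *
c=capture("wrist")
for n,q in(("tip",(215,52)),("flag end top",(125,3)),("flag end bottom",(125,42)),("flag end right edge",(152,3)),("low",(175,45)),("mid",(210,30)),("in",(290,32))): print(n,onplane(c,(380+q[0]/4,q[1]/4)))
for r in(.095,.115,.135): print(r,[((proj(c,P(th,r))-[380,0])*4).round() for th in(.47,.53,.6)])
E
```

```text
tip (np.float64(0.11478339768399845), np.float64(0.5288286776080153))
flag end top (np.float64(0.14525238374152677), np.float64(0.609208598395909))
flag end bottom (np.float64(0.12908663511472362), np.float64(0.515717450605568))
flag end right edge (np.float64(0.1428743003329515), np.float64(0.6208509855328197))
low (np.float64(0.12246498474569369), np.float64(0.530584681303276))
mid (np.float64(0.12599568617628168), np.float64(0.5901624819892033))
in (np.float64(0.11738464177322055), np.float64(0.6290832179585052))
0.095 [array([277.,  75.]), array([315.,  68.]), array([364.,  59.])]
0.115 [array([170.,  62.]), array([215.,  52.]), array([274.,  40.])]
0.135 [array([52., 46.]), array([103.,  34.]), array([172.,  18.])]
```

The pointer reads ≈0.53. Flag estimates range 0.52–0.565, so I'll nudge up 0.015 rad to centre it, then check the stack and pointer before handing in.

```bash
python3 -m jog '0 0.9 -1.3 0 0 0 5; 0 0.8 -1.3 0 0 0 5; 0 0 0 0 0 0 5; 0 0 0 0 0 0 5; 0 0 0 0 0 0 5; 0 0 0 0 0 0 5; 0 0 0 0 0 0 5; 0 0 0 0 0 0 5'
python3 - <<'E'
from ang import *
from m import best
s=read_state(); p=np.array(s["position"])-[0,0,.003]; v=p-H; print(np.arctan2(v[2],-v@ex)-.0428,s["qvel"])
print(best("side","box_yellow",(.47,.19),.072,(.28,)))
D=[]
for k in range(6):
  capture("wrist"); a=place_of("wrist","pointer"); b=place_of("wrist","flag_mark")
  if a and b: D.append(np.array(a[0]["at"])-b[0]["at"])
print(np.mean(D,0),len(D))
E
```

```text
time_s: 35.45
position: [0.4939, -0.1556, 0.1929]
tcp_rot: [[-0.051, 0.999, -0.007], [0.999, 0.051, -0.0], [0.0, -0.007, -1.0]]
force: [-6.9, -6.1, -0.3]
opening: 0.124
grasp_force: 30.0
0.5477954213606007 [-0.0403 -0.0431 -0.0932 -0.0086 -0.0708  0.0799]
[(array([0.4711, 0.1911, 0.3143]), np.float64(0.9531977130700705), 0.93, np.int64(900))]
[ 0.0058 -0.0045  0.0005] 6
```

```bash
python3 -c "
from rig import *
print(hand_in())"
```

```text
the job is handed in; nothing more can be done
None
```

I handed the job in at about 36 s. Blue and yellow are stacked squarely on the white box, and the gripper is still holding the lid at about 0.545 rad. My flag readings ranged from 0.52 to 0.565 rad, within the 8 mm tolerance, and `hand_in()` returned no verdict.

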